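# Clear the inspection stage and square the specimen carrier

## Task

Two microscope objectives have been left on the black specimen stage: first move both (the brass one with the blue band and the black one with the red band) to the narrow raised wooden lens rest and stand them there upright, beside the white spare objective. Then slide the yellow specimen carrier across the stage, without lifting or tilting it, into the corner until it lies flush against both the aluminium fence and the red stop. Do not knock over the objectives at any time, and leave the spare objective, mouse, bottle and jar where they are.

Things in the scene. Friction and masses are not known exactly. Their poses are not given: they have to be found in the camera images.
- stage: Fixed specimen stage: black square plate 260 x 260 mm on a white block, flat top 50 mm above the bench. Origin at the centre of its underside, on the bench. An aluminium fence 10 mm high (above the top) and 13 mm thick runs the whole length of its +x (far) edge, along y; its inner face is at stage x = +115 mm. May stand on either side of the bench, turned up to 0.3 rad.
- stop: Red fixed bar on the stage top, 80 mm long (x) x 13 mm wide (y) x 10 mm high, at right angles to the fence, with the same axes as the stage. Origin on the stage top, in the corner itself: where the stop's inner (-y) face meets the fence's inner face. The bar lies at x -80 to 0 and y 0 to +13 mm from it; the free corner is towards -x, -y. Its place along the fence varies.
- carrier: Loose specimen carrier: aluminium plate 90 mm (x) x 70 mm (y) x 12 mm thick, about 0.25 kg, with a yellow panel on top; lies on the stage. Origin at the centre of its underside. When home its 70 mm far edge (+x) lies along the fence and its +y edge along the stop.
- objective_long: Brass objective with a blue band, standing upright on the stage: cylinder 32 mm diameter up to 48 mm, then a steel cone narrowing to 18 mm diameter at 66 mm height; about 0.16 kg. Origin at the centre of its underside, z along its axis, up.
- objective_short: Black objective with a red band, standing upright on the stage: cylinder 34 mm diameter up to 42 mm, then a steel cone narrowing to 19 mm diameter at 52 mm height; about 0.13 kg. Origin at the centre of its underside, z along its axis, up.
- rest: Fixed wooden lens rest: a narrow flat ledge 220 mm long (its x) x 44 mm wide (its y), top 70 mm above the bench. Origin at the centre of its underside, on the bench.
- spare_objective: White spare objective with a green band, 32 mm diameter, 56 mm high, already standing somewhere on the lens rest; stays there. Origin at the centre of its underside.
- mouse: Loose black computer mouse, 100 x 58 x 32 mm, on the bench beyond the fence; leave it. Origin at the centre of its underside.
- bottle: Loose white bottle with blue cap, 48 mm diameter, 110 mm high, on the bench off the far end of the rest; leave it. Origin at the centre of its underside.
- jar: Loose amber jar with black lid, 56 mm diameter, 55 mm high, on the bench beyond the fence; leave it. Origin at the centre of its underside.
Things that resemble listed ones, but are neither listed nor needed, are in the scene too. What is shaped like the objective_long but purple is not meant.

How it is judged:
By the outcome, as a careful person would: the job done as asked, in the order asked, and still so for the second after the job is handed in, with the robot touching nothing.
It also fails if it takes over 72 s, if anything falls off the work surface, if the arm or the gripper's body presses on something with over 40 N, if the wrist force passes 120 N, or if a joint passes its speed limit or range.

## Robot

A 6-joint arm with a two-finger parallel gripper is mounted at the origin on the work surface. World frame = base frame: x ahead of the robot, y to its left, z up, the work surface at z = 0. Lengths are in mm, angles in rad, forces in N, time in s.
With the tool pointing down it reaches from about 275 to 750 mm from the base axis. Payload 10.2 kg.
Tool frame: the origin (TCP) lies between the finger pads; the fingertips stand 8 mm ahead of it and the grasp point (between the pads) lies 11 mm behind it; z points along the fingers, y is the line along which they close (so a half turn about z gives the same grasp; the last joint's range is limited). The gripper opens to 85 mm and grips with 20 to 120 N. Pads are 22 mm wide; open, the fingers measure 114 mm over their backs; the gripper's body (76 mm by 85 mm) begins 54 mm behind the grasp point. The pads swing forward as they close: fully open they stand 13 mm farther back than shut.
Start: joints at [-1.474, 0.313, 1.498, -0, 1.331, -0.223], TCP at [165.035, -498.392, 239.294] pointing down, gripper open.
Joint ranges: [-2.94, 2.94], [-0.97, 2.17], [0.19, 2.56], [-1.23, 4.37], [0.02, 3.11], [-2.88, 2.88]. Speed limits (rad/s): [2.39, 2.39, 3.01, 3.14, 3.14, 3.14].

## Interface

Orientations are given as a unit quaternion [w, x, y, z].
In Python, from rig import * gives the robot as it stands.
- The arm moves only by the shell command python3 -m handwheel 'ROWS' [FORCE]. ROWS is JSON, a list that holds one entry, the list of rows, each a list of 7 numbers: the shift along the world's x, y, z in mm, then the turn, a rotation vector about the world's x, y, z in degrees, then the opening, from -1 (shut) to 1 (fully open). A call has 1 to 8 rows; each row shifts and turns the commanded pose from where the row before left it; what a row does not reach is not made up. A row lasts 1/8 s, in which the tool goes at most 62.5 mm and 10.7 degrees, less where a joint would pass 70% of its speed; a pose out of reach is approached as far as the arm can. A call is refused whole if a number of a shift passes 62.5 or a number of a turn 10.7, either way. A call with a gripper value outside its range is refused whole. The fingers move at their own pace and stop on an object; FORCE is the grip in N (left out, the last holds). Time passes only in rows, so rows that do not move let the fingers close. It gives the time, the measured TCP pose, the force, the opening and the grip force at its end, in the units of the state.
- sense(): the state, without advancing time (a new reading comes with each control period).
- capture(name): name is "scene" or "side" or "wrist"; returns a dict with "image" (480x640x3 uint8, red, green, blue), "fx", "fy", "cx", "cy" (pixels), "dist_coeffs" ([k1, k2, p1, p2, k3] as OpenCV has them; the pictures are not rectified), "rvec" (rotation vector, rad) and "tvec" (3), from world to camera coordinates, as OpenCV has them; the wrist camera has in their place "hand_eye" (4x4, takes a point from camera to tool coordinates, whose origin is the TCP and whose axes are the flange's). Camera axes: x right, y down, z forward; pixel columns grow to the right and rows downward; lengths in mm; the calibration is good to about 2 mm. A picture is of the moment at which its call begins: read the wrist's pose just before it. There is no depth.
- finish_job(): hands the job in; it is judged then, once.
The state is a dict: "time_s": time; "joints": joint angles; "dq": joint speeds; "tau": joint torques, N m; "eef_pos": TCP position; "ee_rot": TCP orientation; "force": force on the tool from outside, world axes, zero at the start; "wrist_torque": the same for the moment, N m; "grip_width": opening from 0.0 (shut) to 1.0 (fully open); "grip_force": force on a finger pad.
Only numpy, scipy, OpenCV 4.12 (cv2) and the standard library are available. Lean on these libraries where they do the work, as an engineer would, in place of code of your own. Each camera call takes 0.05 s, during which the arm holds its last target. There are 200 camera calls.

## Working session

There is one attempt and no reset: what is moved stays moved. The work goes in short steps, Python scripts to look and compute and a shell command to move; the robot and the scene stay as the last step left them, time stands still between calls to the robot, and variables do not carry over. Pictures are saved under pics/ and viewed, at most 12 in all, crops included, and the job is handed in when it is done.

```bash
mkdir -p pics; ls; python3 - <<'E'
from rig import *
import cv2,pickle
d={}
for n in("scene","side"):
    c=capture(n);d[n]=c;cv2.imwrite(f"pics/{n}0.png",c["image"][:,:,::-1])
    print(n,c["fx"],c["dist_coeffs"],c["rvec"],c["tvec"])
pickle.dump(d,open("d.pkl","wb"))
s=sense();print(s)
E
```

```text
pics
scene 448.952999604295 [-0.05139454  0.          0.          0.          0.        ] [ 2.30132555  1.2485377  -0.37169008] [-323.31266876 -396.51936856 1116.63785515]
side 447.5297181280495 [-0.06859107  0.          0.          0.          0.        ] [ 0.29746657 -2.7526678   1.3090229 ] [599.46593256 136.02182688 652.20555959]
{'time_s': 0.1, 'joints': array([-1.47442059e+00,  3.13369425e-01,  1.49833702e+00,  3.40520062e-05,
        1.33096466e+00, -2.23403083e-01]), 'dq': array([ 0.00081219, -0.00260103, -0.00145867, -0.00221528,  0.00120615,
       -0.00213884]), 'tau': array([ 2.22018367e-03, -4.12900937e+01, -2.60144681e+01, -2.47685048e-04,
        2.95240206e-03,  2.95704820e-05]), 'eef_pos': array([ 165.01211886, -498.18020831,  238.8139568 ]), 'ee_rot': array([-5.37089447e-04,  9.87245398e-01,  1.59205002e-01,  5.07283797e-05]), 'force': array([0.44721495, 0.35645878, 0.67267797]), 'wrist_torque': array([-0.04293777, -0.02227326, -0.00878466]), 'grip_force': 0.0, 'grip_width': 0.9994517665914862}
```

View pics/scene0.png

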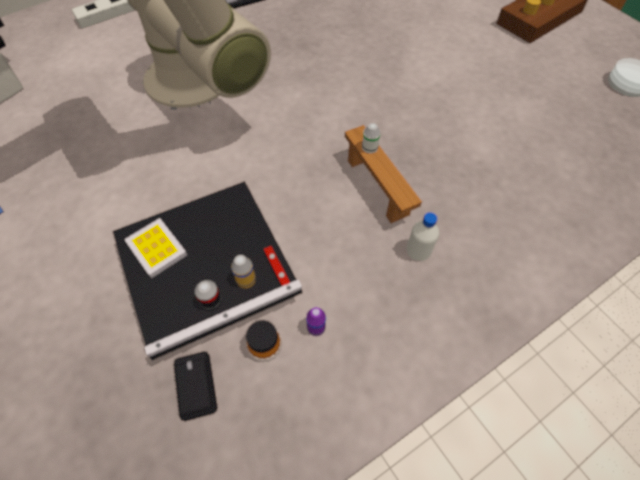

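View pics/side0.png

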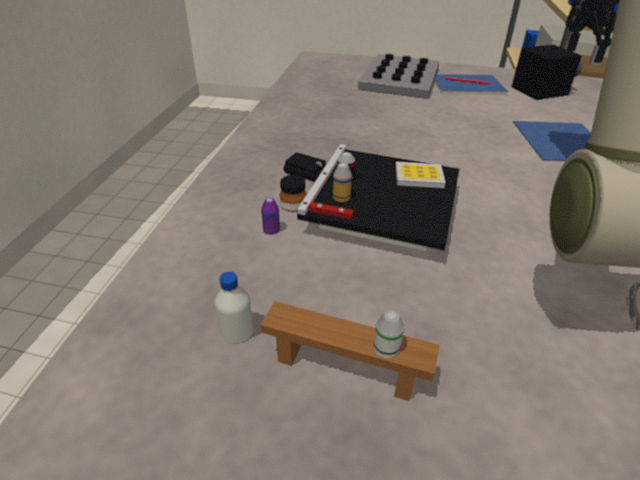

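Scene: stage corners near (115,237), (246,185), (300,285), (150,350); the brass objective is at (243,272), the black one at (207,292), the carrier at (155,246), the red stop at (277,266). The rest runs (355,132)-(410,203), with the spare at (371,137). Purple decoy is at (316,320). I'll cast rough positions first, then refine with the wrist camera.

```bash
cat > h.py <<'E'
from rig import *
import cv2,pickle,numpy as np
from scipy.spatial.transform import Rotation as R
np.set_printoptions(precision=1,suppress=True)
def K(c): return np.array([[c["fx"],0,c["cx"]],[0,c["fy"],c["cy"]],[0,0,1.]])
def cam(c,s=None):
    "camera-to-world rotation and centre"
    if "hand_eye" in c:
        q=np.array(s["ee_rot"]);T=R.from_quat(q[[1,2,3,0]]).as_matrix();H=np.array(c["hand_eye"])
        return T@H[:3,:3],T@H[:3,3]+np.array(s["eef_pos"])
    r=cv2.Rodrigues(np.array(c["rvec"],float))[0]
    return r.T,-r.T@np.array(c["tvec"],float)
def ray(c,p,s=None):
    u=cv2.undistortPoints(np.array(p,float).reshape(-1,1,2),K(c),np.array(c["dist_coeffs"],float))[:,0]
    A,o=cam(c,s);return o,np.c_[u,np.ones(len(u))]@A.T
def onz(c,p,z,s=None):
    o,d=ray(c,p,s);return o+d*((z-o[2])/d[:,2])[:,None]
def proj(c,P,s=None):
    A,o=cam(c,s);r=A.T
    return cv2.projectPoints(np.array(P,float).reshape(-1,1,3),cv2.Rodrigues(r)[0],-r@o,K(c),np.array(c["dist_coeffs"],float))[0][:,0]
def tri(rays):
    M=np.zeros((3,3));b=np.zeros(3)
    for o,d in rays:
        d=d/np.linalg.norm(d);P=np.eye(3)-np.outer(d,d);M+=P;b+=P@o
    return np.linalg.solve(M,b)
def snap(name,fn):
    s=sense();c=capture(name);cv2.imwrite(f"pics/{fn}.png",c["image"][:,:,::-1]);pickle.dump((c,s),open(fn+".pkl","wb"));return c,s
def yaw(s=None):
    "angle of tool y (closing line) in world, deg mod 180"
    s=s or sense();q=np.array(s["ee_rot"]);m=R.from_quat(q[[1,2,3,0]]).as_matrix();return np.degrees(np.arctan2(m[1,1],m[0,1])),m[:,2]
E
python3 - <<'E'
from h import *
d=pickle.load(open("d.pkl","rb"));c=d["scene"];e=d["side"]
st=onz(c,[(115,237),(246,185),(300,285),(150,350)],50);print("stage",st)
print("carrier",onz(c,[(126,247),(158,220),(187,247),(152,275)],62))
print("stop",onz(c,[(265,248),(272,246),(290,282),(283,285)],60))
print("rest",onz(c,[(345,133),(361,127),(419,203),(403,211)],70))
print("rest side",onz(e,[(274,305),(437,345),(434,370),(262,326)],70))
for n,a,b,h in(("long",(240,260),(343,168),116),("short",(206,286),(347,158),102),("spare",(372,127),(391,316),126)):
    print(n,onz(c,[a],h),onz(e,[b],h),tri([(o,k[0]) for o,k in(ray(c,[a]),ray(e,[b]))]))
print("bottle",onz(c,[(430,219)],110),onz(e,[(229,280)],110)); print("purple",onz(c,[(316,313)],66))
print(yaw(), capture("wrist")["hand_eye"])
E
```

```text
stage [[ 404.6 -311.6   50. ]
 [ 429.3  -57.    50. ]
 [ 667.3  -82.    50. ]
 [ 635.9 -336.    50. ]]
carrier [[ 445.3 -300.8   62. ]
 [ 422.5 -231.6   62. ]
 [ 504.  -210.6   62. ]
 [ 522.2 -282.8   62. ]]
stop [[ 578.5  -97.7   60. ]
 [ 581.6  -85.5   60. ]
 [ 658.   -95.2   60. ]
 [ 656.5 -107.7   60. ]]
rest [[435.5 169.7  70. ]
 [439.3 207.   70. ]
 [654.  181.1  70. ]
 [652.  145.4  70. ]]
rest side [[644.4 151.7  70. ]
 [431.1 172.1  70. ]
 [434.  209.7  70. ]
 [649.  189.5  70. ]]
long [[ 608.7 -152.7  116. ]] [[ 604.6 -144.6  116. ]] [ 605.9 -152.1  111.5]
short [[ 612.7 -216.3  102. ]] [[ 607.2 -207.4  102. ]] [ 609.  -216.4   96.6]
spare [[495.4 186.5 126. ]] [[492.6 187.8 126. ]] [493.3 187.3 124.7]
bottle [[708.5 149.6 110. ]] [[700.2 158.  110. ]]
purple [[729.4 -90.3  66. ]]
(np.float64(-71.67847973564064), array([-0.,  0., -1.])) [[   0.    -1.    -0.3   79.6]
 [   1.     0.    -0.     0.4]
 [   0.    -0.3    1.  -134.6]
 [   0.     0.     0.     1. ]]
```

```bash
python3 -m handwheel '[[[47,37,4,0,0,8.1,1],[47,37,4,0,0,8.1,1],[47,37,4,0,0,8.1,1],[47,37,4,0,0,8.1,1],[47,37,4,0,0,8.1,1],[47,37,4,0,0,8.1,1],[47,37,4,0,0,8.1,1],[47,37,4,0,0,8.1,1]]]'
python3 -m handwheel '[[[0,0,0,0,0,0,1],[0,0,0,0,0,0,1]]]'
python3 - <<'E'
from h import *
c,s=snap("wrist","w1");print(s["eef_pos"],yaw(s),c["fx"],s["time_s"])
for n,P in(("long",(606,-152,114)),("short",(609,-216,100)),("stopc",(657,-107,60)),("car",(475,-256,62))):print(n,proj(c,P,s))
E
```

```text
time_s: 1.15
eef_pos: [542.4, -200.9, 271.3]
ee_rot: [-0.0, 0.747, 0.665, -0.0]
force: [-0.2, -1.4, -0.2]
grip_width: 0.998
grip_force: 0.0
time_s: 1.4
eef_pos: [540.7, -202.6, 270.9]
ee_rot: [-0.0, 0.748, 0.663, -0.0]
force: [0.4, -0.7, 0.5]
grip_width: 1.001
grip_force: 0.0
[ 540.7 -202.6  270.9] (np.float64(-6.915358074661463), array([-0.,  0., -1.])) 384.50473881631797 1.4
long [[396.5 144.4]]
short [[401.3 221.6]]
stopc [[441.2  78. ]]
car [[256.2 266.9]]
```

View pics/w1.png

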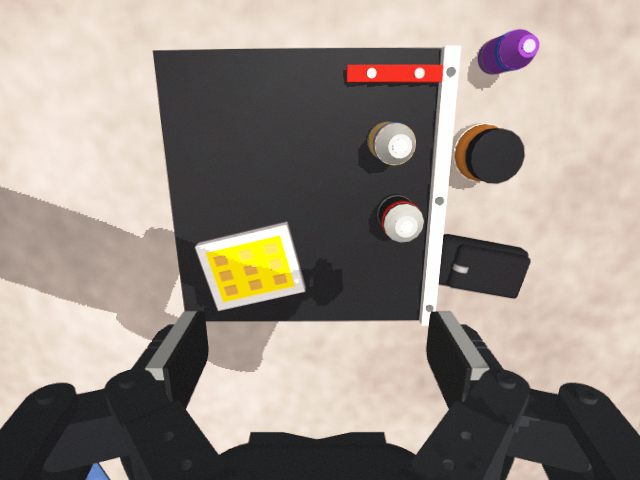

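The wrist view shows the long tip at about (400,146), the short tip at (406,226), the carrier corners at (196,244), (288,222), (305,288), (218,310), and the stop at (347-442, 65-82). I'll refine these with masks.

```bash
python3 - <<'E'
from h import *
c,s=pickle.load(open("w1.pkl","rb"));im=c["image"];g=im.min(2)
for n,(u,v),z,hgt in(("long",(400,146),116,48),("short",(406,226),102,42)):
    m=np.zeros_like(g);m[v-14:v+15,u-14:u+15]=(g[v-14:v+15,u-14:u+15]>225)
    q=np.argwhere(m)[:,::-1];ctr=(q.min(0)+q.max(0))/2;p=onz(c,[ctr],z,s)
    w=onz(c,[q.min(0),q.max(0)],z,s);print(n,len(q),ctr,p,"size",w[1]-w[0])
hsv=cv2.cvtColor(im,cv2.COLOR_RGB2HSV)
m=((hsv[:,:,0]<8)&(hsv[:,:,1]>180)&(hsv[:,:,2]>120)).astype(np.uint8);m[110:]=0;m[:,:330]=0
r=cv2.minAreaRect(np.argwhere(m)[:,::-1].astype(np.float32));b=cv2.boxPoints(r);print("stop",b,onz(c,b,60,s),r[1:])
# carrier: bright or yellow inside stage
sub=(im[:,:,0]>90).astype(np.uint8);k=np.zeros_like(sub);k[215:316,190:312]=1;k[300:,:205]=0
cs=max(cv2.findContours(sub*k,0,1)[0],key=cv2.contourArea);r=cv2.minAreaRect(cs);b=cv2.boxPoints(r);P=onz(c,b,62,s)
print("car",b,P,[np.linalg.norm(P[i]-P[i-1]) for i in range(4)],P.mean(0))
# fence top inner edge
E=[]
for v in list(range(95,130,5))+list(range(260,305,5)):
    row=im[v,405:450].min(1).astype(int);E.append((405+np.argmax(np.diff(row))+.5,v))
F=onz(c,E,60,s);f=np.polyfit(F[:,1],F[:,0],1);print("fence x=",f,np.degrees(np.arctan(f[0])),np.abs(np.polyval(f,F[:,1])-F[:,0]).max())
# rest (scene view) and spare
d=pickle.load(open("d.pkl","rb"))["scene"];h2=cv2.cvtColor(d["image"],cv2.COLOR_RGB2HSV)
print(h2[175,385],h2[205,395])
E
```

```text
long 420 [400.  145.5] [[ 608.1 -152.9  116. ]] size [ 15.2 -18.5   0. ]
short 364 [406. 226.] [[ 612.2 -219.6  102. ]] size [ 17.2 -19.3   0. ]
stop [[347.  65.]
 [442.  65.]
 [442.  81.]
 [347.  81.]] [[ 579.4  -87.9   60. ]
 [ 658.   -96.9   60. ]
 [ 657.6 -109.4   60. ]
 [ 578.2 -100.3   60. ]] ((16.0, 95.0), 90.0)
car [[193.6 243. ]
 [289.1 220.3]
 [305.9 291.1]
 [210.4 313.8]] [[ 420.1 -224.9   62. ]
 [ 513.1 -213.7   62. ]
 [ 519.3 -287.2   62. ]
 [ 420.4 -300.9   62. ]] [np.float64(75.98588298107965), np.float64(93.72033768184119), np.float64(73.68213158164554), np.float64(99.89210145225661)] [ 468.2 -256.7   62. ]
fence x= [  0.1 670.3] 6.7519809755969735 1.856662612673631
[ 15 171 179] [ 14 169  89]
```

```bash
python3 -m handwheel '[[[22,17,-40,0,0,0,1],[22,17,-40,0,0,0,1],[22,17,-40,0,0,0,1],[1.4,-1.4,-30,0,0,0,1],[0,0,-30,0,0,0,1],[0,0,-16,0,0,0,1],[0,0,0,0,0,0,1]]]' 40
python3 -c "
from h import *
c,s=snap('wrist','w2');print(s['eef_pos'],proj(c,[(608,-153,116),(608,-153,98)],s))
im=c['image'];ys,xs=np.where((im.min(2)>225));k=(ys<420);print(xs[k].min(),xs[k].max())"
```

```text
time_s: 2.33
eef_pos: [607.8, -153.4, 74.9]
ee_rot: [-0.001, 0.749, 0.663, -0.0]
force: [0.2, 0.2, 0.3]
grip_width: 1.001
grip_force: 0.0
[ 607.8 -153.4   74.9] [[316.9 394. ]
 [317.  357.7]]
149 634
```

View pics/w2.png

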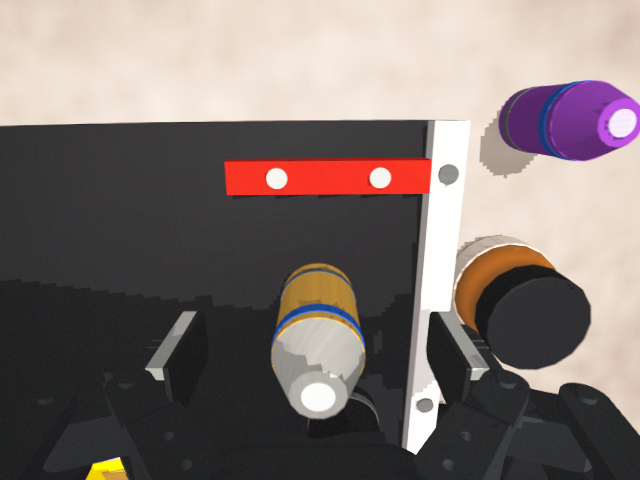

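Centred: the tip is at (318,397), predicted (317,394). Closing.

```bash
python3 -m handwheel '[[[0,0,0,0,0,0,-1],[0,0,0,0,0,0,-1],[0,0,0,0,0,0,-1],[0,0,0,0,0,0,-1],[0,0,0,0,0,0,-1]]]' 40
python3 - <<'E'
from h import *
c,s=pickle.load(open("w2.pkl","rb"))
print("stop top",onz(c,[(225,162),(430,160),(431,194),(226,195)],60,s))
print("fence inner top",onz(c,[(428,122),(403,452)],60,s))
d=pickle.load(open("d.pkl","rb"))
for n,z0 in(("scene",0),("side",0)):
    e=d[n];h=cv2.cvtColor(e["image"],cv2.COLOR_RGB2HSV)
    m=((abs(h[:,:,0].astype(int)-14)<6)&(h[:,:,1]>140)&(h[:,:,2]>130)).astype(np.uint8)
    if n=="scene": m[:110]=0;m[:,:335]=0;m[225:]=0
    else: m[:295]=0
    cs=max(cv2.findContours(m,0,1)[0],key=cv2.contourArea);print(n,cv2.contourArea(cs))
    b=cv2.approxPolyDP(cv2.convexHull(cs),5,True)[:,0];print(b.tolist(),onz(e,b,70))
E
```

```text
time_s: 3.0
eef_pos: [608.7, -152.9, 75.9]
ee_rot: [0.0, 0.748, 0.663, 0.0]
force: [-1.2, 0.5, 5.6]
grip_width: 0.359
grip_force: 39.8
stop top [[ 580.1  -87.8   60. ]
 [ 658.6  -96.6   60. ]
 [ 658.6 -109.9   60. ]
 [ 578.1 -100.6   60. ]]
fence inner top [[ 658.4  -82.4   60. ]
 [ 641.2 -241.2   60. ]]
scene 1289.5
[[361, 152], [380, 148], [420, 202], [401, 209]] [[495.4 166.2  70. ]
 [507.3 204.   70. ]
 [653.2 184.1  70. ]
 [646.6 145.2  70. ]]
side 3734.5
[[261, 324], [276, 302], [438, 346], [434, 370]] [[651.2 186.6  70. ]
 [643.3 145.9  70. ]
 [429.9 173.4  70. ]
 [434.  209.7  70. ]]
```

```bash
python3 -m handwheel '[[[0,0,15,0,0,0,-1],[0,0,40,0,0,0,-1],[-4,20,40,0,0,8,-1],[-8,40,0,0,0,10,-1],[-8,40,0,0,0,10,-1],[-8,40,0,0,0,10,-1],[-8,40,0,0,0,10,-1],[-8,40,0,0,0,10,-1]]]' 60
python3 -m handwheel '[[[-6,40,0,0,0,10,-1],[-4,40,0,0,0,10,-1],[-2,20,0,0,0,6,-1],[-1,6,0,0,0,6,-1],[0,0,0,0,0,0,-1],[0,0,0,0,0,0,-1]]]' 60
python3 - <<'E'
from h import *
c,s=snap("wrist","w3");print(s["eef_pos"],yaw(s))
a=snap("side","s3")
E
```

```text
time_s: 4.0
eef_pos: [564.0, 68.5, 170.8]
ee_rot: [0.0, 0.33, 0.944, 0.0]
force: [0.5, -0.3, -1.0]
grip_width: 0.357
grip_force: 59.5
time_s: 4.75
eef_pos: [551.5, 172.8, 170.5]
ee_rot: [0.0, 0.061, 0.998, -0.0]
force: [0.2, 0.1, -0.7]
grip_width: 0.36
grip_force: 59.5
[551.5 172.8 170.5] (np.float64(82.98223837469247), array([ 0., -0., -1.]))
```

View pics/w3.png

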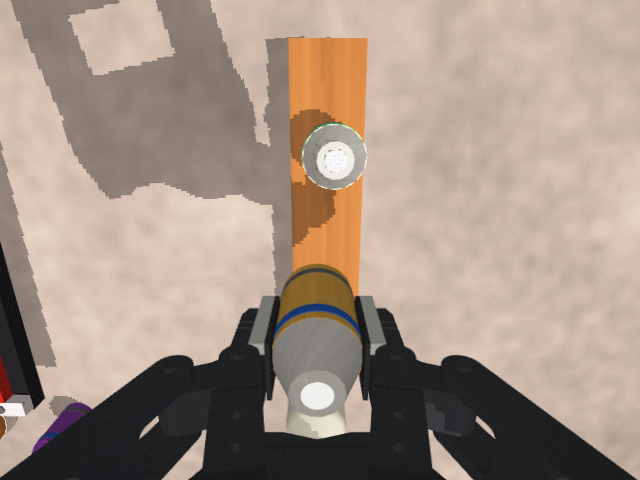

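Held upright over the rest: rest edges run from (288,40)/(367,40) to (292,255)/(360,255), with the spare at (335,158).

```bash
python3 - <<'E'
from h import *
c,s=pickle.load(open("w3.pkl","rb"));im=c["image"]
h=cv2.cvtColor(im,cv2.COLOR_RGB2HSV);m=(abs(h[:,:,0].astype(int)-14)<6)&(h[:,:,1]>130)
L=[];Rr=[]
for v in list(range(45,100,5))+list(range(210,255,5)):
    x=np.where(m[v,270:390])[0]+270;L.append((x.min()-.5,v));Rr.append((x.max()+.5,v))
l=onz(c,L,70,s);r=onz(c,Rr,70,s);
for e in(l,r): print(np.polyfit(e[:,0],e[:,1],1),e[0],e[-1])
C=(l+r)/2;f=np.polyfit(C[:,0],C[:,1],1);print("width",np.linalg.norm(l-r,axis=1));print("centre",f,"y at 550,605,495:",np.polyval(f,[550,605,495]))
print("end",onz(c,[(328,38)],70,s),"spare",onz(c,[(335.5,160)],126,s))
E
```

```text
[ -0.1 224.5] [433.6 171.   70. ] [553.8 155.6  70. ]
[ -0.1 269.9] [438.9 214.2  70. ] [559.2 199.4  70. ]
width [43.5 43.6 43.7 43.9 44.  44.2 43.8 43.9 43.5 43.6 43.8 43.3 43.5 43.7
 43.9 43.4 43.  43.1 43.3 44.2]
centre [ -0.1 247.2] y at 550,605,495: [178.4 171.6 185.3]
end [[432.8 193.3  70. ]] spare [[493.4 188.2 126. ]]
```

```bash
python3 -m handwheel '[[[0,3,-10,0,0,0,-1],[0,2.5,-30,0,0,0,-1],[0,0,-25,0,0,0,-1],[0,0,-6,0,0,0,-1],[0,0,-2,0,0,0,-1],[0,0,0,0,0,0,-1]]]'

```

```text
time_s: 5.6
eef_pos: [551.8, 178.7, 98.1]
ee_rot: [0.001, 0.06, 0.998, 0.0]
force: [0.4, -1.2, -1.8]
grip_width: 0.353
grip_force: 59.6
```

```bash
python3 -m handwheel '[[[0,0,-1.5,0,0,0,-1],[0,0,0,0,0,0,-1]]]'

```

```text
time_s: 5.85
eef_pos: [551.5, 178.7, 96.1]
ee_rot: [0.0, 0.06, 0.998, 0.0]
force: [0.4, 0.7, -2.1]
grip_width: 0.359
grip_force: 59.6
```

```bash
python3 -m handwheel '[[[0,0,-1,0,0,0,-1],[0,0,0,0,0,0,-1]]]'

```

```text
time_s: 6.1
eef_pos: [551.6, 178.7, 96.0]
ee_rot: [0.0, 0.06, 0.998, 0.0]
force: [-2.3, -0.9, 7.0]
grip_width: 0.354
grip_force: 60.6
```

```bash
python3 -m handwheel '[[[0,0,0,0,0,0,0.1],[0,0,0,0,0,0,0.4],[0,0,0,0,0,0,0.8],[0,0,0,0,0,0,0.8],[0,0,30,0,0,0,0.8],[0,0,40,0,0,0,0.8],[0,0,30,0,0,0,1],[0,0,0,0,0,0,1]]]'
python3 - <<'E'
from h import *
c,s=snap("wrist","w4");print(s["eef_pos"],yaw(s))
snap("side","s4")
print("tip expected",proj(c,[(551.5,178.7,136)],s))
g=c["image"].min(2);m=np.zeros_like(g);m[330:450,250:390]=255*(g[330:450,250:390]>225)
n,l,st,ct=cv2.connectedComponentsWithStats(m);print([(st[i,4],ct[i],onz(c,[ct[i]],136,s)) for i in range(1,n) if st[i,4]>80])
E
```

```text
time_s: 7.1
eef_pos: [552.3, 178.8, 197.0]
ee_rot: [0.002, 0.06, 0.998, 0.0]
force: [0.1, -0.5, -0.8]
grip_width: 1.0
grip_force: 0.0
[552.3 178.8 197. ] (np.float64(83.12673487959391), array([ 0.,  0., -1.]))
tip expected [[317. 265.]]
[]
```

View pics/w4.png

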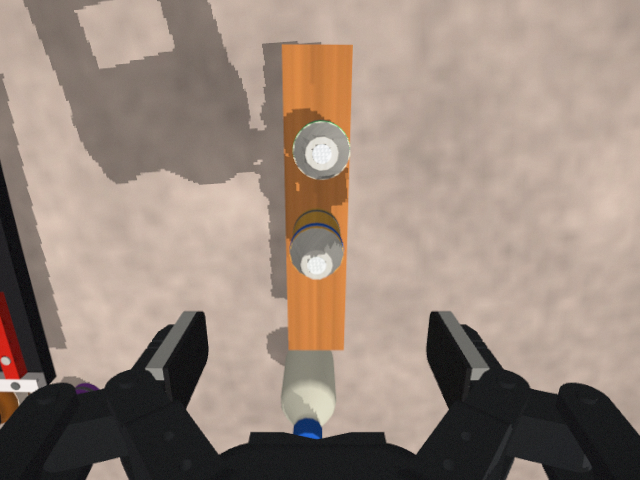

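The long objective stands at (317,266), where expected. Next, the short one.

```bash
python3 -m handwheel '[[[4,-35,0,0,0,-10,1],[8,-52,0,0,0,-10.5,1],[8,-52,0,0,0,-10.5,1],[8,-52,0,0,0,-10.5,1],[8,-52,0,0,0,-10.5,1],[8,-52,0,0,0,-10.5,1],[8,-52,0,0,0,-10.5,1],[6,-40,0,0,0,-10.5,1]]]' 40
python3 -m handwheel '[[[1.8,-10,-20,0,0,-6.5,1],[0,0,-20,0,0,0,1],[0,0,0,0,0,0,1]]]'
python3 - <<'E'
from h import *
c,s=snap("wrist","w5");print(s["eef_pos"],yaw(s))
p=proj(c,[(612,-219,102)],s)[0];print(p)
g=c["image"].min(2);u,v=p.astype(int);m=np.zeros_like(g);m[v-35:v+35,u-35:u+35]=255*(g[v-35:v+35,u-35:u+35]>225)
n,l,st,ct=cv2.connectedComponentsWithStats(m);print([(st[i],ct[i],onz(c,[ct[i]],102,s)) for i in range(1,n) if st[i,4]>80])
E
```

```text
time_s: 8.2
eef_pos: [609.0, -210.3, 193.0]
ee_rot: [-0.001, 0.712, 0.702, -0.0]
force: [-0.2, 0.3, 0.2]
grip_width: 0.994
grip_force: 0.0
time_s: 8.57
eef_pos: [610.2, -217.9, 152.0]
ee_rot: [-0.003, 0.748, 0.663, -0.001]
force: [-0.0, 0.6, -0.2]
grip_width: 1.001
grip_force: 0.0
[ 610.2 -217.9  152. ] (np.float64(-6.8852343046510525), array([-0.,  0., -1.]))
[321.  275.8]
[(array([305, 251,  36,  43, 970], dtype=int32), array([322.5, 275.3]), array([[ 612.8, -218.8,  102. ]]))]
```

```bash
python3 -m handwheel '[[[2,-1,-30,0,0,0,1],[0,0,-30,0,0,0,1],[0,0,-21,0,0,0,1],[0,0,0,0,0,0,1],[0,0,0,0,0,0,-1],[0,0,0,0,0,0,-1],[0,0,0,0,0,0,-1],[0,0,0,0,0,0,-1]]]' 40
python3 -m handwheel '[[[0,0,0,0,0,0,-1]]]' 60
```

```text
time_s: 9.62
eef_pos: [613.6, -219.5, 74.8]
ee_rot: [0.001, 0.748, 0.663, 0.0]
force: [-0.7, 1.2, 6.1]
grip_width: 0.384
grip_force: 39.8
time_s: 9.75
eef_pos: [613.6, -219.5, 74.9]
ee_rot: [0.001, 0.748, 0.663, 0.0]
force: [-2.0, 1.1, 7.3]
grip_width: 0.378
grip_force: 59.0
```

```bash
python3 -m handwheel '[[[0,0,15,0,0,0,-1],[0,0,40,0,0,0,-1],[0,20,40,0,0,8,-1],[-1,45,0,0,0,10,-1],[-1,50,0,0,0,10,-1],[-1,50,0,0,0,10,-1],[-1,50,0,0,0,10,-1],[-1,50,0,0,0,10,-1]]]' 60
python3 -m handwheel '[[[-1,50,0,0,0,10,-1],[-1,45,0,0,0,10,-1],[-1,25,0,0,0,6,-1],[-1,6,0,0,0,6,-1],[0,0,0,0,0,0,-1],[0,0,0,0,0,0,-1]]]' 60
python3 - <<'E'
from h import *
c,s=snap("wrist","w6");print(s["eef_pos"],yaw(s),s["force"])
E
```

```text
time_s: 10.75
eef_pos: [608.0, 47.3, 169.5]
ee_rot: [0.0, 0.33, 0.944, 0.0]
force: [0.6, 0.8, -2.2]
grip_width: 0.378
grip_force: 59.7
time_s: 11.5
eef_pos: [604.3, 171.3, 169.0]
ee_rot: [0.0, 0.061, 0.998, -0.0]
force: [-0.5, -1.1, -1.4]
grip_width: 0.378
grip_force: 59.7
[604.3 171.3 169. ] (np.float64(82.9817735059441), array([ 0., -0., -1.])) [-0.5 -1.1 -1.4]
```

View pics/w6.png

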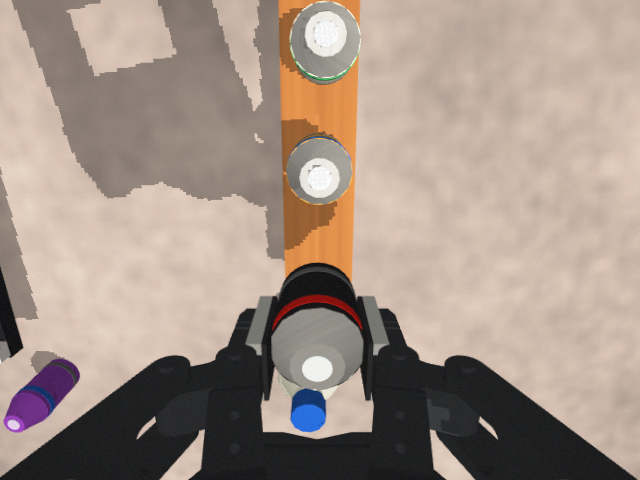

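Short objective held upright at (317,340), both others standing. Lowering.

```bash
python3 -m handwheel '[[[0,0.3,-10,0,0,0,-1],[0.5,0,-30,0,0,0,-1],[0,0,-24,0,0,0,-1],[0,0,-5,0,0,0,-1],[0,0,-2,0,0,0,-1],[0,0,0,0,0,0,-1]]]'
python3 -m handwheel '[[[0,0,-1.5,0,0,0,-1],[0,0,0,0,0,0,-1]]]'

```

```text
time_s: 12.3
eef_pos: [605.1, 172.0, 98.6]
ee_rot: [0.001, 0.06, 0.998, 0.0]
force: [-0.2, 0.2, -0.6]
grip_width: 0.382
grip_force: 59.7
time_s: 12.55
eef_pos: [604.8, 172.0, 96.5]
ee_rot: [0.0, 0.06, 0.998, 0.0]
force: [0.4, -0.5, -1.4]
grip_width: 0.376
grip_force: 59.7
```

```bash
python3 -m handwheel '[[[0,0,-1.2,0,0,0,-1],[0,0,0,0,0,0,-1]]]'
python3 -m handwheel '[[[0,0,-0.8,0,0,0,-1],[0,0,0,0,0,0,-1]]]'

```

```text
time_s: 12.8
eef_pos: [604.7, 172.0, 95.0]
ee_rot: [-0.0, 0.06, 0.998, -0.0]
force: [1.1, -0.5, -2.1]
grip_width: 0.38
grip_force: 59.7
time_s: 13.05
eef_pos: [604.8, 172.0, 94.9]
ee_rot: [0.0, 0.06, 0.998, 0.0]
force: [-2.5, -0.4, 5.1]
grip_width: 0.382
grip_force: 60.2
```

```bash
python3 -m handwheel '[[[0,0,0,0,0,0,0.1],[0,0,0,0,0,0,0.4],[0,0,0,0,0,0,0.8],[0,0,0,0,0,0,0.8],[0,0,30,0,0,0,0.8],[0,0,40,0,0,0,0.8],[0,0,30,0,0,0,0.8],[0,0,0,0,0,0,0.8]]]'
python3 - <<'E'
from h import *
c,s=snap("wrist","w7");print(s["eef_pos"])
g=c["image"].min(2)
for n,P in(("short",(604.8,172,122)),("long",(551.5,178.7,136)),("spare",(493.4,188.2,126))):
    p=proj(c,[P],s)[0];u,v=p.astype(int);a=max(v-14,0);m=np.argwhere(g[a:v+15,u-14:u+15]>215)[:,::-1];q=(m.min(0)+m.max(0))/2+[u-14,a];print(n,p,q,onz(c,[q],P[2],s))
E
python3 -m handwheel '[[[-6,-40,10,0,0,0,0.8],[-12,-55,12,0,0,0,0.8],[-12,-55,12,0,0,0,0.8],[-12,-55,12,0,0,0,0.8],[-12,-55,12,0,0,0,0.8],[-12,-55,12,0,0,0,0.8],[-12,-55,12,0,0,0,0.8],[-6,-20,0,0,0,0,0.8]]]'
python3 -m handwheel '[[[0,0,0,0,0,0,0],[0,0,0,0,0,0,0]]]'
python3 -c "
from h import *
c,s=snap('wrist','w8');print(s['eef_pos'],yaw(s))"
```

```text
time_s: 14.05
eef_pos: [605.6, 172.1, 196.6]
ee_rot: [0.002, 0.06, 0.998, 0.0]
force: [0.6, -0.3, -1.2]
grip_width: 0.902
grip_force: 0.0
[605.6 172.1 196.6]
short [317.  256.1] [316.5 256. ] [[604.7 171.7 122. ]]
long [317.6 166. ] [319. 166.] [[551.6 179.4 136. ]]
spare [322.8  41.2] [322.  41.] [[493.3 187.8 126. ]]
time_s: 15.1
eef_pos: [519.9, -220.5, 275.4]
ee_rot: [-0.0, 0.061, 0.998, 0.0]
force: [0.7, 0.4, -0.4]
grip_width: 0.897
grip_force: 0.0
time_s: 15.35
eef_pos: [520.9, -216.7, 275.5]
ee_rot: [-0.001, 0.059, 0.998, 0.001]
force: [-0.1, 0.3, -1.0]
grip_width: 0.503
grip_force: 0.0
[ 520.9 -216.7  275.5] (np.float64(83.1938099501942), array([-0.,  0., -1.]))
```

View pics/w8.png

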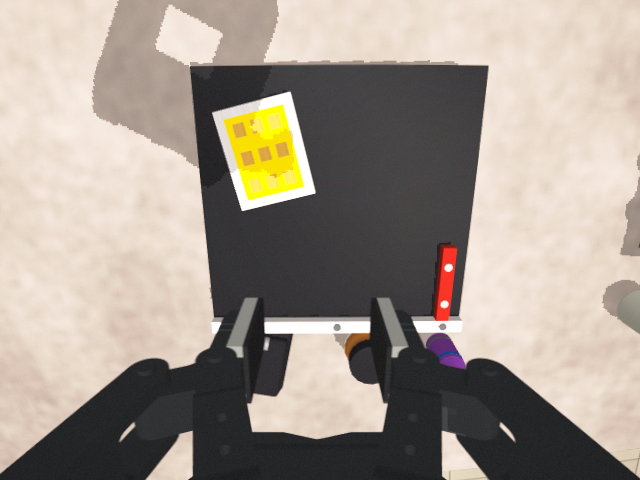

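Carrier top corners are at about (212,113), (291,92), (315,192), (242,210), and the stop at (436-456, 245-320).

```bash
cat >> h.py <<'E'
TH=np.radians(-6.7);CO=np.array([658.,-109.7]);SX=np.array([np.cos(TH),np.sin(TH)]);SY=np.array([-np.sin(TH),np.cos(TH)])
def st(P): q=np.atleast_2d(P)[:,:2]-CO;return np.c_[q@SX,q@SY]   # world -> corner frame
def wd(Q): Q=np.atleast_2d(Q);return CO+Q[:,:1]*SX+Q[:,1:]*SY
def carrier(c,s,box,z=62,ex=None):
    "top-face corners from the white/yellow mask inside the pixel box"
    im=c["image"];h=cv2.cvtColor(im,cv2.COLOR_RGB2HSV);u0,v0,u1,v1=box
    m=(im.max(2)>110).astype(np.uint8);k=np.zeros_like(m);k[v0:v1,u0:u1]=1
    m=cv2.morphologyEx(m*k,cv2.MORPH_CLOSE,np.ones((5,5)))
    cs=max(cv2.findContours(m,0,1)[0],key=cv2.contourArea);hull=cv2.convexHull(cs)[:,0].astype(np.float32)
    W=onz(c,cv2.undistortPoints(hull.reshape(-1,1,2),K(c),np.array(c["dist_coeffs"],float),P=K(c))[:,0] if 0 else hull,z,s)[:,:2]
    r=cv2.minAreaRect(W.astype(np.float32));return r,cv2.boxPoints(r)
E
python3 - <<'E'
from h import *
c,s=pickle.load(open("w8.pkl","rb"))
r,b=carrier(c,s,(203,80,330,225));print(r,b,"corner frame",st(b),"ctr",st(r[0]))
m=onz(c,[(212.5,112),(291,92),(315.5,192.5),(242,210.5)],62,s);print("eye",st(m),[np.linalg.norm(m[i]-m[i-1]) for i in range(4)])
x=onz(c,[(436,319),(457,247),(438,245)],60,s);print("stop",st(x))
print("fence",st(onz(c,[(213,318),(462,319)],60,s)))
print("tcp",st(s["eef_pos"]))
E
```

```text
((469.09527587890625, -257.50457763671875), (91.15934753417969, 71.47722625732422), 7.004526615142822) [[ 419.5 -227.6]
 [ 428.2 -298.5]
 [ 518.7 -287.4]
 [ 510.  -216.5]] corner frame [[-223.1 -144.9]
 [-206.2 -214.4]
 [-117.6 -192.8]
 [-134.6 -123.3]] ctr [[-170.4 -168.8]]
eye [[-206.  -212.5]
 [-221.9 -144.2]
 [-135.1 -123.6]
 [-118.3 -192. ]] [np.float64(89.9811651493468), np.float64(70.11168274860607), np.float64(89.18410901429253), np.float64(70.49144279065075)]
stop [[ -2.5   0.6]
 [-81.2  13.4]
 [-83.3  -5.3]]
fence [[  -4.3 -229.5]
 [  -2.3   27.7]]
tcp [[-123.7 -122.2]]
```

```bash
python3 -m handwheel '[[[20,20,-50,0,0,0,0],[20,20,-50,0,0,0,0],[9.5,6.7,-50,0,0,0,0],[0,0,-40,0,0,0,0],[0,0,-18,0,0,0,0],[0,0,0,0,0,0,0],[0,0,0,0,0,0,0]]]' 20
python3 -m handwheel '[[[0,0,-3,0,0,0,0],[0,0,0,0,0,0,0]]]'
```

```text
time_s: 16.27
eef_pos: [571.1, -171.6, 70.1]
ee_rot: [0.001, 0.06, 0.998, -0.001]
force: [-0.3, 0.7, 0.5]
grip_width: 0.501
grip_force: 0.0
time_s: 16.52
eef_pos: [570.3, -171.4, 65.7]
ee_rot: [0.0, 0.06, 0.998, -0.0]
force: [1.4, -0.2, 0.5]
grip_width: 0.496
grip_force: 0.0
```

```bash
for i in 1; do python3 -m handwheel '[[[0,0,-3,0,0,0,0],[0,0,-3,0,0,0,0],[0,0,0,0,0,0,0]]]'; python3 -m handwheel '[[[0,0,-2,0,0,0,0],[0,0,0,0,0,0,0]]]'; done
```

```text
time_s: 16.9
eef_pos: [570.1, -171.2, 58.9]
ee_rot: [-0.0, 0.06, 0.998, 0.0]
force: [-0.2, -0.2, 0.4]
grip_width: 0.501
grip_force: 0.0
time_s: 17.15
eef_pos: [570.2, -171.3, 57.2]
ee_rot: [-0.0, 0.06, 0.998, 0.0]
force: [-0.2, 0.7, -0.3]
grip_width: 0.501
grip_force: 0.0
```

```bash
python3 -m handwheel '[[[0,0,-2,0,0,0,0],[0,0,0,0,0,0,0]]]'; python3 -m handwheel '[[[0,0,-1.5,0,0,0,0],[0,0,0,0,0,0,0]]]'
```

```text
time_s: 17.4
eef_pos: [570.4, -171.3, 56.2]
ee_rot: [0.0, 0.06, 0.998, -0.0]
force: [-3.5, 0.5, 7.7]
grip_width: 0.499
grip_force: 3.7
time_s: 17.65
eef_pos: [570.4, -171.4, 56.1]
ee_rot: [0.0, 0.06, 0.998, -0.0]
force: [-8.2, 2.8, 19.4]
grip_width: 0.497
grip_force: 10.0
```

```bash
python3 -m handwheel '[[[0,0,20,0,0,0,0],[0,0,30,0,0,0,0],[-28,-10,0,0,0,0,0],[-45,-20,0,0,0,0,0],[-50,-20,0,0,0,0,0],[-45,-20,0,0,0,0,0],[0,0,0,0,0,0,0]]]'
python3 -c "
from h import *
s=sense();print(s['eef_pos'],st(s['eef_pos']),wd([[-250,-168.8],[-101,-168.8]]),SX,SY)"
```

```text
time_s: 18.52
eef_pos: [400.4, -242.2, 104.0]
ee_rot: [-0.0, 0.062, 0.998, -0.0]
force: [0.9, -0.8, 0.5]
grip_width: 0.503
grip_force: 0.0
[ 400.4 -242.2  104. ] [[-240.4 -161.7]] [[ 390.  -248.2]
 [ 538.  -265.6]] [ 1.  -0.1] [0.1 1. ]
```

```bash
python3 -m handwheel '[[[-10.4,-6,0,0,0,0,0],[0,0,-25,0,0,0,0],[0,0,-20,0,0,0,0],[0,0,0,0,0,0,0],[0,0,0,0,0,0,0]]]'
python3 -m handwheel '[[[8,-0.9,0,0,0,0,0],[8,-0.9,0,0,0,0,0],[8,-0.9,0,0,0,0,0],[8,-0.9,0,0,0,0,0],[8,-0.9,0,0,0,0,0],[8,-0.9,0,0,0,0,0],[0,0,0,0,0,0,0]]]'
python3 -c "
from h import *
c,s=snap('wrist','w9');print(st(s['eef_pos']),s['eef_pos'],s['force'])"
```

```text
time_s: 19.15
eef_pos: [392.2, -247.4, 59.3]
ee_rot: [0.0, 0.06, 0.998, -0.0]
force: [-0.6, -0.0, -0.1]
grip_width: 0.502
grip_force: 0.0
time_s: 20.02
eef_pos: [440.5, -252.9, 58.8]
ee_rot: [0.0, 0.06, 0.998, -0.0]
force: [0.9, 0.0, -0.5]
grip_width: 0.502
grip_force: 0.0
[[-199.3 -167.6]] [ 440.5 -252.9   58.8] [ 0.9  0.  -0.5]
```

View pics/w9.png

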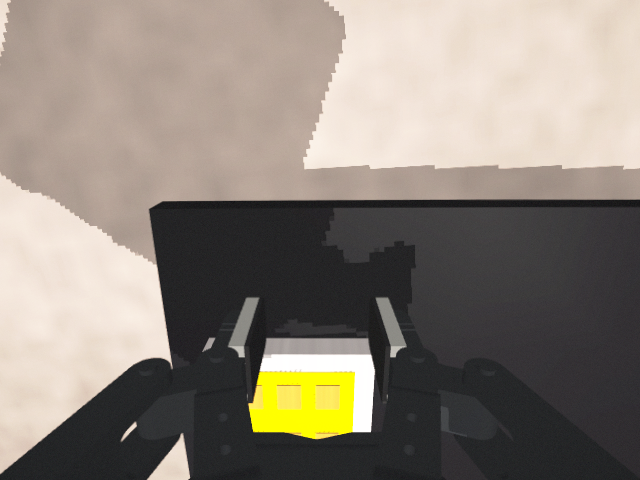

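The carrier is square now but about 10 mm toward −y of the tool centre (front edge spans u 208–372). I'll back off and re-centre before pushing on.

```bash
python3 -m handwheel '[[[-5,0.6,0,0,0,0,0],[-1.2,-9.9,0,0,0,0,0],[5,-0.6,0,0,0,0,0],[8,-0.9,0,0,0,0,0],[8,-0.9,0,0,0,0,0],[8,-0.9,0,0,0,0,0],[8,-0.9,0,0,0,0,0],[8,-0.9,0,0,0,0,0]]]'
python3 -m handwheel '[[[8,-0.9,0,0,0,0,0],[8,-0.9,0,0,0,0,0],[8,-0.9,0,0,0,0,0],[0,0,0,0,0,0,0]]]'
python3 -c "
from h import *
c,s=snap('scene','c10');s=sense();print(st(s['eef_pos']),s['eef_pos'],s['force'])"
```

```text
time_s: 21.08
eef_pos: [479.2, -267.0, 58.8]
ee_rot: [-0.0, 0.06, 0.998, 0.0]
force: [-2.7, -0.6, 2.1]
grip_width: 0.502
grip_force: 1.0
time_s: 21.58
eef_pos: [503.3, -269.9, 58.7]
ee_rot: [0.0, 0.06, 0.998, -0.0]
force: [-0.2, 0.4, 0.9]
grip_width: 0.502
grip_force: 0.0
[[-135.3 -177.1]] [ 502.9 -269.8   58.7] [-0.1  0.9 -0.6]
```

```bash
python3 -m handwheel '[[[6,-0.7,0,0,0,0,0],[6,-0.7,0,0,0,0,0],[6,-0.7,0,0,0,0,0],[6,-0.7,0,0,0,0,0],[3,-0.3,0,0,0,0,0],[0,0,0,0,0,0,0]]]'
python3 -m handwheel '[[[2,-0.2,0,0,0,0,0],[1,-0.1,0,0,0,0,0],[0,0,0,0,0,0,0]]]'
```

```text
time_s: 22.38
eef_pos: [529.9, -273.0, 58.9]
ee_rot: [0.0, 0.06, 0.998, -0.0]
force: [0.1, -0.2, 0.3]
grip_width: 0.502
grip_force: 0.0
time_s: 22.75
eef_pos: [532.7, -273.2, 58.8]
ee_rot: [0.0, 0.06, 0.998, -0.0]
force: [-1.4, 0.7, 1.3]
grip_width: 0.501
grip_force: 0.4
```

```bash
python3 -m handwheel '[[[1.5,-0.2,0,0,0,0,0],[0,0,0,0,0,0,0]]]'
python3 -m handwheel '[[[1.5,-0.2,0,0,0,0,0],[0,0,0,0,0,0,0]]]'
python3 -m handwheel '[[[1.5,-0.2,0,0,0,0,0],[0,0,0,0,0,0,0]]]'
```

```text
time_s: 23.0
eef_pos: [534.3, -273.4, 58.8]
ee_rot: [0.0, 0.06, 0.998, -0.0]
force: [-0.8, -0.6, 1.3]
grip_width: 0.5
grip_force: 0.4
time_s: 23.25
eef_pos: [535.8, -273.6, 58.8]
ee_rot: [0.0, 0.06, 0.998, -0.0]
force: [-0.3, -1.1, 1.0]
grip_width: 0.502
grip_force: 0.3
time_s: 23.5
eef_pos: [537.1, -273.8, 58.8]
ee_rot: [-0.0, 0.06, 0.998, 0.0]
force: [-1.5, 0.2, 1.7]
grip_width: 0.505
grip_force: 1.1
```

```bash
python3 -m handwheel '[[[1.2,-0.1,0,0,0,0,0],[0,0,0,0,0,0,0]]]'
python3 -m handwheel '[[[1.2,-0.1,0,0,0,0,0],[0,0,0,0,0,0,0]]]'
python3 -m handwheel '[[[1.2,-0.1,0,0,0,0,0],[0,0,0,0,0,0,0]]]'
```

```text
time_s: 23.75
eef_pos: [537.2, -273.8, 58.7]
ee_rot: [-0.002, 0.06, 0.998, 0.0]
force: [-8.7, 0.3, 5.9]
grip_width: 0.499
grip_force: 4.6
time_s: 24.0
eef_pos: [537.3, -273.8, 58.7]
ee_rot: [-0.003, 0.06, 0.998, 0.001]
force: [-16.0, 0.9, 8.8]
grip_width: 0.502
grip_force: 8.1
time_s: 24.25
eef_pos: [537.4, -273.9, 58.7]
ee_rot: [-0.005, 0.06, 0.998, 0.001]
force: [-22.9, 1.9, 13.3]
grip_width: 0.5
grip_force: 11.6
```

```bash
python3 -m handwheel '[[[-6,0.7,0,0,0,0,0],[-8,1,0,0,0,0,0],[0,0,40,0,0,-10,0],[0,0,60,0,0,-10,0],[0,0,60,0,0,-10,0],[0,0,50,0,0,-10,0],[0,0,0,0,0,-10,0],[0,0,0,0,0,-10,0]]]'
python3 -m handwheel '[[[10,-10,0,0,0,-10,0],[10,-15,0,0,0,-10,0],[10,-10,0,0,0,-10,0],[0,0,0,0,0,0,0],[0,0,0,0,0,0,0]]]'
python3 - <<'E'
from h import *
c,s=snap("wrist","w11");print(s["eef_pos"],yaw(s),st(s["eef_pos"]))
h=cv2.cvtColor(c["image"],cv2.COLOR_RGB2HSV);m=((abs(h[:,:,0].astype(int)-29)<8)&(h[:,:,1]>150)&(h[:,:,2]>120)).astype(np.uint8)
m[300:]=0
cs=max(cv2.findContours(m,0,1)[0],key=cv2.contourArea);W=onz(c,cs[:,0],62,s)[:,:2].astype(np.float32)
r=cv2.minAreaRect(W);print(cv2.contourArea(cs),cv2.boundingRect(cs),r,st(cv2.boxPoints(r)),st(r[0]))
print("target",wd([[-52,-234],[-52,-81]]))
E
```

```text
time_s: 25.25
eef_pos: [526.8, -272.3, 269.2]
ee_rot: [0.001, 0.553, 0.833, 0.0]
force: [0.3, 0.2, -1.1]
grip_width: 0.5
grip_force: 0.0
time_s: 25.88
eef_pos: [556.5, -307.0, 268.8]
ee_rot: [-0.0, 0.747, 0.665, 0.0]
force: [0.6, 0.1, 0.1]
grip_width: 0.501
grip_force: 0.0
[ 556.5 -307.   268.8] (np.float64(-6.6703191534836614), array([ 0.,  0., -1.])) [[ -77.8 -207.8]]
4858.5 (313, 143, 85, 61) ((592.6990356445312, -282.0252990722656), (53.086368560791016, 73.24691009521484), 83.36485290527344) [[ -81.3 -205.4]
 [  -8.1 -205.3]
 [  -8.2 -152.2]
 [ -81.4 -152.3]] [[ -44.7 -178.8]]
target [[ 579.1 -336. ]
 [ 596.9 -184.1]]
```

```bash
python3 -m handwheel '[[[12.4,-20,-50,0,0,0,0],[10,-11,-50,0,0,0,0],[0,0,-50,0,0,0,0],[0,0,-40,0,0,0,0],[0,0,-19,0,0,0,0],[0,0,0,0,0,0,0],[0,0,0,0,0,0,0]]]'
python3 -c "
from h import *
s=sense();print(st(s['eef_pos']),yaw(s))"
```

```text
time_s: 26.8
eef_pos: [579.9, -338.9, 61.9]
ee_rot: [0.002, 0.748, 0.664, 0.0]
force: [-0.1, 0.4, 0.1]
grip_width: 0.5
grip_force: 0.0
[[ -50.8 -236.8]] (np.float64(-6.847302528044783), array([ 0., -0., -1.]))
```

```bash
python3 -m handwheel '[[[0.6,5,-2,0,0,0,0],[0.94,8,0,0,0,0,0],[0.94,8,0,0,0,0,0],[0.94,8,0,0,0,0,0],[0.94,8,0,0,0,0,0],[0.94,8,0,0,0,0,0],[0.94,8,0,0,0,0,0],[0.94,8,0,0,0,0,0]]]'
python3 -m handwheel '[[[0.94,8,0,0,0,0,0],[0.94,8,0,0,0,0,0],[0.94,8,0,0,0,0,0],[0.94,8,0,0,0,0,0],[0.94,8,0,0,0,0,0],[0.94,8,0,0,0,0,0],[0.94,8,0,0,0,0,0],[0,0,0,0,0,0,0]]]'
python3 -c "
from h import *
c,s=snap('wrist','w12');print(st(s['eef_pos']),yaw(s))"
```

```text
time_s: 27.8
eef_pos: [586.4, -276.9, 57.9]
ee_rot: [0.0, 0.748, 0.663, 0.0]
force: [-0.0, -1.8, 1.5]
grip_width: 0.501
grip_force: 1.0
time_s: 28.8
eef_pos: [592.9, -220.4, 57.6]
ee_rot: [-0.001, 0.748, 0.664, 0.0]
force: [0.1, 0.5, 0.4]
grip_width: 0.497
grip_force: 0.0
[[ -51.8 -117.6]] (np.float64(-6.8384135904247305), array([-0.,  0., -1.]))
```

View pics/w12.png

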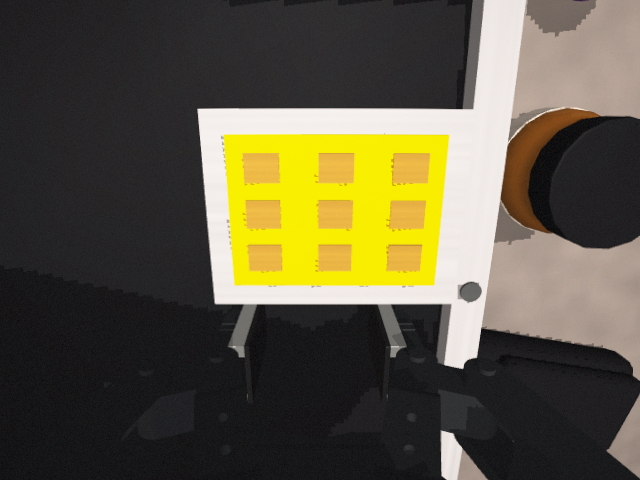

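The carrier is square and against the fence (right edge u≈470), with both fingers behind it. Continuing.

```bash
python3 -m handwheel '[[[0.7,6,0.5,0,0,0,0],[0.7,6,0,0,0,0,0],[0.7,6,0,0,0,0,0],[0.7,6,0,0,0,0,0],[0.6,5,0,0,0,0,0],[0.3,2.5,0,0,0,0,0],[0,0,0,0,0,0,0]]]'
python3 -m handwheel '[[[0.2,1.5,0,0,0,0,0],[0,0,0,0,0,0,0]]]'
python3 -m handwheel '[[[0.2,1.5,0,0,0,0,0],[0,0,0,0,0,0,0]]]'
python3 -m handwheel '[[[0.2,1.5,0,0,0,0,0],[0,0,0,0,0,0,0]]]'
```

```text
time_s: 29.72
eef_pos: [596.7, -189.7, 58.4]
ee_rot: [0.0, 0.748, 0.663, 0.0]
force: [0.3, -0.3, -1.2]
grip_width: 0.501
grip_force: 0.0
time_s: 29.98
eef_pos: [596.8, -188.5, 58.4]
ee_rot: [0.0, 0.748, 0.663, 0.0]
force: [-0.8, -0.7, 0.4]
grip_width: 0.495
grip_force: 0.3
time_s: 30.22
eef_pos: [597.1, -186.9, 58.4]
ee_rot: [0.0, 0.748, 0.663, 0.0]
force: [-0.1, -1.0, -0.3]
grip_width: 0.5
grip_force: 0.6
time_s: 30.48
eef_pos: [597.2, -185.3, 58.4]
ee_rot: [0.0, 0.748, 0.663, 0.0]
force: [-0.3, -1.5, 1.8]
grip_width: 0.504
grip_force: 0.7
```

```bash
python3 -m handwheel '[[[0.2,1.5,0,0,0,0,0],[0,0,0,0,0,0,0]]]'
python3 -m handwheel '[[[0.2,1.3,0,0,0,0,0],[0,0,0,0,0,0,0]]]'
python3 -m handwheel '[[[0.2,1.3,0,0,0,0,0],[0,0,0,0,0,0,0]]]'
```

```text
time_s: 30.72
eef_pos: [597.4, -183.8, 58.3]
ee_rot: [0.0, 0.748, 0.663, 0.0]
force: [-0.9, -1.9, 0.6]
grip_width: 0.5
grip_force: 0.8
time_s: 30.98
eef_pos: [597.6, -183.7, 58.4]
ee_rot: [0.001, 0.748, 0.664, -0.001]
force: [-0.1, -7.0, -0.8]
grip_width: 0.499
grip_force: 3.6
time_s: 31.22
eef_pos: [597.7, -183.6, 58.5]
ee_rot: [0.002, 0.748, 0.663, -0.001]
force: [-1.3, -12.2, -0.9]
grip_width: 0.501
grip_force: 6.4
```

```bash
python3 -m handwheel '[[[0.2,1.3,0,0,0,0,0],[0,0,0,0,0,0,0],[-0.7,-6,0,0,0,0,0],[-1,-8,0,0,0,0,0],[0,0,40,0,0,0,0],[0,0,60,0,0,0,0],[0,0,60,0,0,0,0],[0,0,0,0,0,0,0]]]'
python3 - <<'E'
from h import *
c,s=snap("wrist","w13");print(s["eef_pos"],st(s["eef_pos"]))
h=cv2.cvtColor(c["image"],cv2.COLOR_RGB2HSV);m=((abs(h[:,:,0].astype(int)-29)<8)&(h[:,:,1]>150)&(h[:,:,2]>120)).astype(np.uint8)
cs=max(cv2.findContours(m,0,1)[0],key=cv2.contourArea);W=onz(c,cs[:,0],62,s)[:,:2].astype(np.float32)
r=cv2.minAreaRect(W);print(cv2.contourArea(cs),cv2.boundingRect(cs),r,st(cv2.boxPoints(r)),st(r[0]))
x,y,w,hh=cv2.boundingRect(cs);I=c["image"][max(0,y-70):y+hh+40,x-40:x+w+80];cv2.imwrite("pics/w13c.png",cv2.resize(I[:,:,::-1],None,fx=2.5,fy=2.5)[:600,:800])
E
```

```text
time_s: 32.22
eef_pos: [597.8, -194.5, 223.4]
ee_rot: [0.004, 0.748, 0.664, 0.002]
force: [0.4, 0.4, -0.5]
grip_width: 0.504
grip_force: 0.0
[ 597.8 -194.5  223.4] [[-49.9 -91.3]]
6831.5 (271, 109, 100, 73) ((608.412841796875, -139.25765991210938), (52.99209213256836, 73.2425537109375), 83.29734802246094) [[-82.4 -61.6]
 [ -9.2 -61.6]
 [ -9.2  -8.6]
 [-82.4  -8.6]] [[-45.8 -35.1]]
```

View pics/w13c.png

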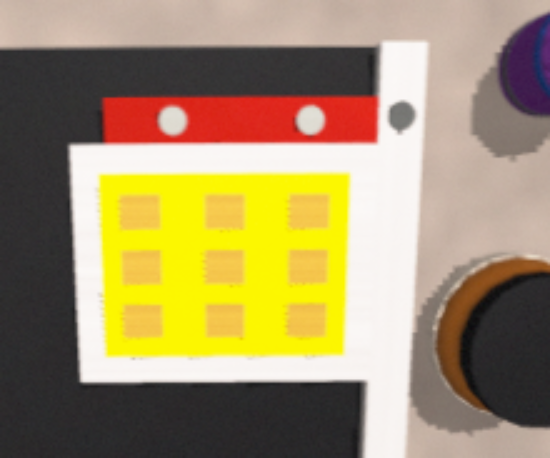

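Flush to stop and fence in view. One last press toward the fence, since the y push may have let it drift by about 1 mm.

```bash
python3 -m handwheel '[[[-8,8,0,0,0,10.2,0],[-8,8,0,0,0,10.2,0],[-8,8,0,0,0,10.2,0],[-8,8,0,0,0,10.2,0],[-8,8,0,0,0,10.2,0],[-8,8,0,0,0,10.2,0],[-7.5,8,0,0,0,10.2,0],[0,4,0,0,0,10.2,0]]]'
python3 -m handwheel '[[[0,0,0,0,0,8.2,0],[0,0,-50,0,0,0,0],[0,0,-50,0,0,0,0],[0,0,-40,0,0,0,0],[0,0,-20,0,0,0,0],[0,0,0,0,0,0,0],[0,0,0,0,0,0,0]]]'
python3 -c "
from h import *
s=sense();print(st(s['eef_pos']),yaw(s))"
```

```text
time_s: 33.28
eef_pos: [539.9, -133.3, 216.6]
ee_rot: [-0.002, 0.13, 0.992, 0.001]
force: [-1.0, -0.0, -0.4]
grip_width: 0.499
grip_force: 0.0
time_s: 34.15
eef_pos: [540.0, -133.5, 57.0]
ee_rot: [-0.001, 0.062, 0.998, 0.001]
force: [0.3, -0.1, -0.4]
grip_width: 0.502
grip_force: 0.0
[[-114.4  -37.4]] (np.float64(82.92469159753225), array([-0.,  0., -1.]))
```

```bash
python3 -m handwheel '[[[4,-0.5,1,0,0,0,0],[4,-0.5,0,0,0,0,0],[3,-0.4,0,0,0,0,0],[0,0,0,0,0,0,0]]]'
python3 -m handwheel '[[[1.5,-0.2,0,0,0,0,0],[0,0,0,0,0,0,0]]]'
python3 -m handwheel '[[[1.5,-0.2,0,0,0,0,0],[0,0,0,0,0,0,0]]]'
```

```text
time_s: 34.65
eef_pos: [552.0, -135.4, 59.2]
ee_rot: [0.0, 0.062, 0.998, -0.0]
force: [0.7, 0.2, -0.7]
grip_width: 0.499
grip_force: 0.0
time_s: 34.9
eef_pos: [552.9, -135.5, 59.2]
ee_rot: [-0.001, 0.062, 0.998, 0.0]
force: [-2.0, 0.4, 0.8]
grip_width: 0.498
grip_force: 1.3
time_s: 35.15
eef_pos: [553.2, -135.5, 59.0]
ee_rot: [-0.002, 0.061, 0.998, 0.0]
force: [-11.3, 0.4, 4.9]
grip_width: 0.503
grip_force: 5.3
```

```bash
python3 -m handwheel '[[[1.2,-0.1,0,0,0,0,0],[0,0,0,0,0,0,0],[-7,0.8,0,0,0,0,0],[-8,0.9,0,0,0,0,0],[0,0,40,0,0,0,0],[0,0,60,0,0,0,0],[0,0,60,0,0,0,0],[0,0,0,0,0,0,0]]]'
python3 - <<'E'
from h import *
c,s=snap("wrist","w14");print(s["eef_pos"])
h=cv2.cvtColor(c["image"],cv2.COLOR_RGB2HSV);m=((abs(h[:,:,0].astype(int)-29)<8)&(h[:,:,1]>150)&(h[:,:,2]>120)).astype(np.uint8)
cs=max(cv2.findContours(m,0,1)[0],key=cv2.contourArea);W=onz(c,cs[:,0],62,s)[:,:2].astype(np.float32)
r=cv2.minAreaRect(W);print(cv2.boundingRect(cs),r,st(cv2.boxPoints(r)),st(r[0]))
a,_=snap("scene","c14");b,_=snap("side","s14")
cv2.imwrite("pics/f.png",np.hstack([cv2.resize(a["image"][100:430,100:480],(400,350)),cv2.resize(b["image"][130:410,200:480],(350,350))])[:,:,::-1])
E
```

```text
time_s: 36.15
eef_pos: [542.5, -134.8, 224.0]
ee_rot: [0.005, 0.062, 0.998, -0.002]
force: [0.5, -0.0, -0.8]
grip_width: 0.504
grip_force: 0.0
[ 542.5 -134.8  224. ]
(291, 252, 64, 77) ((608.0560913085938, -138.73448181152344), (53.06951141357422, 71.88727569580078), 83.32077026367188) [[-82.1 -61.2]
 [-10.3 -61.2]
 [-10.3  -8.1]
 [-82.2  -8.1]] [[-46.2 -34.7]]
```

View pics/f.png

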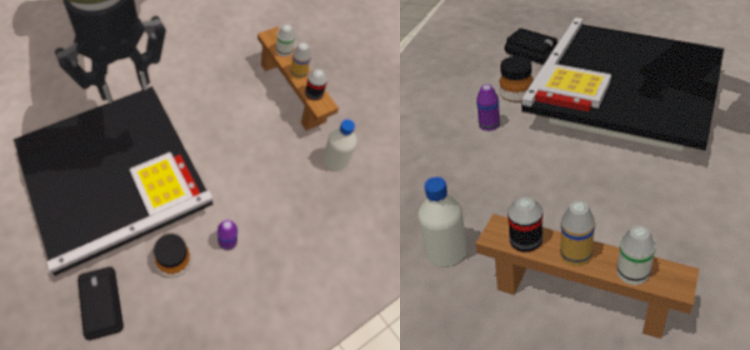

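All three objectives stand on the rest, around (285-315, 40-85) in the left half. The carrier sits in the corner at (160,183), and the other items haven't moved. Handing in.

```bash
python3 -c "
from rig import *
print(finish_job())"
```

```text
the job is handed in; nothing more can be done
None
```

Job handed in at about 36 s: both objectives stand upright on the lens rest beside the spare, and the carrier was slid into the corner flush against the fence and the red stop, as far as the camera views and contact forces show.

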